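Find the blind hole on the depth pin and hold the spacer hole-up

ROBOT

A 6-joint arm with a two-finger parallel gripper is mounted at the origin on a cart in front of the work surface, level with it; the furniture and walls round the work are solid. World frame = base frame: x ahead of the robot, y to its left, z up, the work surface at z = 0. Lengths are in mm, angles in rad, forces in N, time in s.
With the tool pointing down it reaches from about 400 to 925 mm from the base axis. Payload 12.5 kg.
Tool frame: the origin (TCP) lies on the mounting face of the last link; the fingertips stand 190 mm ahead of it and the grasp point (between the pads) lies 171 mm ahead of it (env.grasp_offset is the distance from the TCP to the grasp point, in mm); z points along the fingers, y is the direction in which the jaws open and shut (so a half turn about z gives the same grasp; the last joint's range is limited). The gripper opens to 95 mm and grips with 3 to 60 N. Pads are 20 mm wide; open, the fingers measure 119 mm over their backs; the gripper's body (75 mm by 180 mm) begins 59 mm behind the grasp point.
Start: joints at [-0.106, 0.491, 1.559, -0, 1.092, -0.106], TCP at [625, 0.023, 404.761] pointing down, gripper open.
Joint ranges: [-3.1, 3.1], [-0.84, 2.19], [0.05, 2.79], [-1.13, 4.28], [0.06, 2.93], [-2.69, 2.69]. Speed limits (rad/s): [2.22, 2.22, 2.79, 3.14, 3.14, 3.14].

INTERFACE

Orientations are given as [roll, pitch, yaw] about the fixed x, y, z axes, in that order (R = Rz(yaw) Ry(pitch) Rx(roll)).
In Python, from cell import env, viewer gives the robot as it stands.
- The arm moves only by the tool play_rows, never from a script. Its argument "increments" is a list of rows, each an object of numbers: "dx", "dy", "dz": the shift along the tool's x, y, z in mm; "rx", "ry", "rz": the turn, a rotation vector about the tool's x, y, z in units of 6 degrees (1.0 is 6 degrees). A call has 1 to 8 rows; each row is the pose to reach, as a shift and turn from the pose measured when the call began, along the tool's axes at that moment; what a row does not reach only later rows make up. A row lasts 1/12 s, in which the tool goes at most 41.7 mm and 7.16 degrees, less where a joint would pass 70% of its speed; a pose out of reach is approached as far as the arm can. A call with a gripper value outside its range is refused whole. "fingers" is the opening, from 0 (shut) to 1 (fully open), set as the call begins (left out, the last holds). The fingers move at their own pace and stop on an object; the grip force is fixed at half the most. Time passes only in rows, so rows that repeat a pose let the fingers close. It gives the time, the measured TCP pose, the force and the opening at its end, in the units of the state.
- env.state(): the state, without advancing time (a new reading comes with each control period).
- viewer.read_camera(name): name is "scene" or "side" or "wrist"; returns a dict with "image" (420x560x3 uint8, red, green, blue), "fx", "fy", "cx", "cy" (pixels), "rvec" (rotation vector, rad) and "tvec" (3), from world to camera coordinates, as OpenCV has them. Camera axes: x right, y down, z forward; pixel columns grow to the right and rows downward; lengths in mm; the calibration is good to about 2 mm. A picture is of the moment at which its call begins. There is no depth.
- env.job_done(): hands the job in, once; it reports no verdict.
The state is a dict: "t": time; "joints": joint angles; "qvel": joint speeds; "tau": joint torques, N m; "eef_pos": TCP position; "tcp_rot": TCP orientation; "ft_force": force on the tool from outside, world axes, zero at the start; "moment": the same for the moment, N m; "opening": opening from 0.0 (shut) to 1.0 (fully open).
Only numpy, scipy, OpenCV 4.12 (cv2) and the standard library are available. Lean on these libraries where they do the work, as an engineer would, in place of code of your own. Each camera call takes 0.05 s, during which the arm holds its last target.

TASK

The square aluminium spacer on the bench is bored from one end only, and its two ends are otherwise alike. Find the bored end by feel: offer the ends to the level pin of the depth-check stand, without ramming it, until one goes on all the way to the pin's shoulder, which shows that the hole is clear to its full depth. Then take the spacer off the pin and finish while holding it in the gripper, still and well clear above the bench and the stand, with its hole facing straight up, ready for a threaded insert to be dropped in; leave the tape measure, the sanding block and the C-clamp where they lie.

Things in the scene. Friction and masses are not known exactly. Their poses are not given: they have to be found in the camera images.
- spacer: loose square aluminium bar, 30 x 30 x 76 mm, edges chamfered 3 mm, 0.11 to 0.2 kg, lying on one side. Origin at its middle, own x along its length. A blind hole 18 mm in diameter and 54 mm deep is bored along the middle from one end; the other end is solid. Whether it is the +x or the -x end is to be found out by feel or by looking; the ends are alike otherwise
- stand: depth-check stand, screwed down (fixed): grey base plate 100 x 66 x 10 mm, upright 16 mm thick, 54 wide, its top 81 mm above the bench, a rib and a nut behind it, a level steel pin in front. Origin on the bench under the base plate, 44 mm behind the pin's stop face; own z up, own x level, from the pin towards the upright
- stop (a point): centre of the flat stop face (26 mm ring) of the shoulder at the pin's root, 62 mm above the bench, axes as the stand's. The pin, 14 mm in diameter, 46 mm long with a 3 mm tapered nose, sticks out along -x. Fully home, the bored end is against this face and the spacer's middle 38 mm from here; let go there, it rests on the pin. The solid end stops at the nose, 46 mm sooner
- tape: pocket tape measure, 60 x 74 x 28 mm, loose bystander on the bench; origin under its middle
- clamp: small C-clamp lying on its side, 108 x 78 x 12 mm, loose bystander on the bench; origin under its middle
- block: cork sanding block wrapped in paper, 96 x 63 x 30 mm, loose bystander lying flat on the bench; origin under its middle
Mind the look-alikes: they are no part of the job. Of the things like the spacer, leave any that is green; of the rest the larger one is meant.

How it is judged:
By the outcome, as a careful person would: the job done as asked, in the order asked, and still so for the second after the job is handed in, while the arm keeps its last pose, push and grip.
It also fails if it takes over 64 s, if anything falls off the work surface, if the arm or the gripper's body presses on something with over 40 N, if the wrist force passes 120 N, or if a joint passes its speed limit or range.

## Working session

There is one attempt and no reset: what is moved stays moved. The work goes in short steps, Python scripts to look and compute and a tool call to move; the robot and the scene stay as the last step left them, time stands still between calls to the robot, and variables do not carry over. Pictures are saved under pics/ and viewed, and the job is handed in when it is done.

Besides the shell and the picture viewer there is one more tool, called after "Emit:" as name([rows], argument=value, ...), one row to a line, values as JSON. play_rows: Moves the arm, as the interface text tells. Its arguments: {"type":"object","properties":{"increments":{"type":"array","items":{"type":"object","properties":{"dx":{"type":"number"},"dy":{"type":"number"},"dz":{"type":"number"},"rx":{"type":"number"},"ry":{"type":"number"},"rz":{"type":"number"}}}},"fingers":{"type":"number"}},"required":["increments"]}

```bash
mkdir -p pics; ls; python3 - <<'E'
from cell import env, viewer
import cv2,numpy as np
for n in ["scene","side","wrist"]:
    d=viewer.read_camera(n); cv2.imwrite(f"pics/{n}0.png",d["image"][:,:,::-1])
    R=cv2.Rodrigues(np.array(d["rvec"],float))[0]; print(n,d["fx"],d["cx"],d["cy"],(-R.T@np.array(d["tvec"]).ravel()).round(),R.round(2).tolist())
print(env.state())
E
```

```text
pics
scene 435.0934615602037 285.053705936586 212.75147549721262 [  20. -398.  677.] [[0.68, -0.73, 0.01], [-0.51, -0.47, -0.72], [0.53, 0.49, -0.69]]
side 416.5059473762988 270.5526143669756 210.09110422904908 [ 504. -740.  540.] [[1.0, 0.05, 0.0], [0.03, -0.53, -0.85], [-0.04, 0.85, -0.53]]
wrist 335.87143106083727 275.1516085307606 207.9797653697664 [625.  75. 384.] [[1.0, -0.0, -0.0], [-0.0, -0.96, 0.27], [-0.0, -0.27, -0.96]]
{'t': 0.15, 'joints': array([-1.05610765e-01,  4.91424181e-01,  1.55930893e+00,  5.49183301e-06,
        1.09170920e+00, -1.05646318e-01]), 'qvel': array([-1.06374701e-03, -1.76899354e-03, -1.55026200e-03,  2.80333969e-05,
       -1.10509498e-03,  1.00047089e-03]), 'tau': array([ 3.16444048e-04, -6.12899423e+01, -2.58276522e+01,  6.91918633e-02,
        4.73701756e-02, -5.07232733e-05]), 'eef_pos': array([6.24981638e+02, 1.83424491e-02, 4.04294184e+02]), 'tcp_rot': array([-3.14074824e+00, -9.44410685e-05,  1.57082931e+00]), 'ft_force': array([ 0.59780848, -0.05385454,  0.64042584]), 'moment': array([0.02310627, 0.01289133, 0.02281592]), 'opening': 1.0001981492447531}
```

View pics/scene0.png

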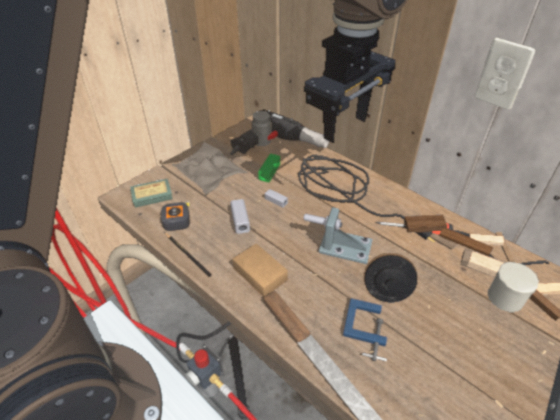

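View pics/side0.png

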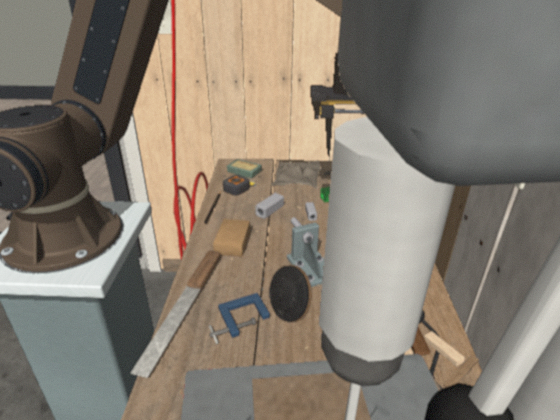

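View pics/wrist0.png

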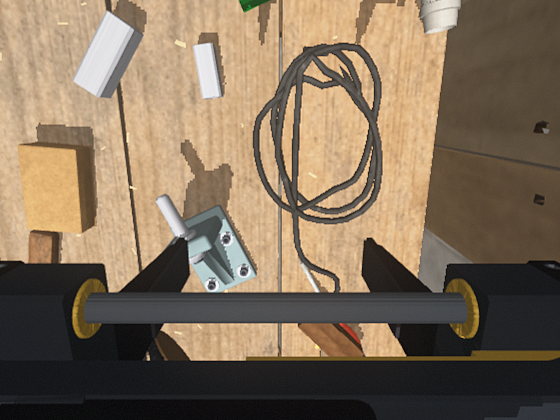

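```bash
python3 - <<'E'
import cv2,numpy as np
a=cv2.imread("pics/scene0.png"); b=cv2.imread("pics/wrist0.png"); c=cv2.imread("pics/side0.png")
f=lambda i,x0,x1,y0,y1,w,h:cv2.resize(i[y0:y1,x0:x1],(w,h),interpolation=cv2.INTER_CUBIC)
cv2.imwrite("pics/z1.png",np.hstack([f(a,210,270,185,245,400,400),f(a,290,390,190,290,400,400)]))
cv2.imwrite("pics/z2.png",np.hstack([f(b,60,160,0,100,400,400),f(b,140,270,180,310,400,400)]))
cv2.imwrite("pics/z3.png",np.hstack([f(c,240,300,180,240,400,400),f(c,275,345,210,280,400,400)]))
E
```

```text
(no output)
```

View pics/z1.png

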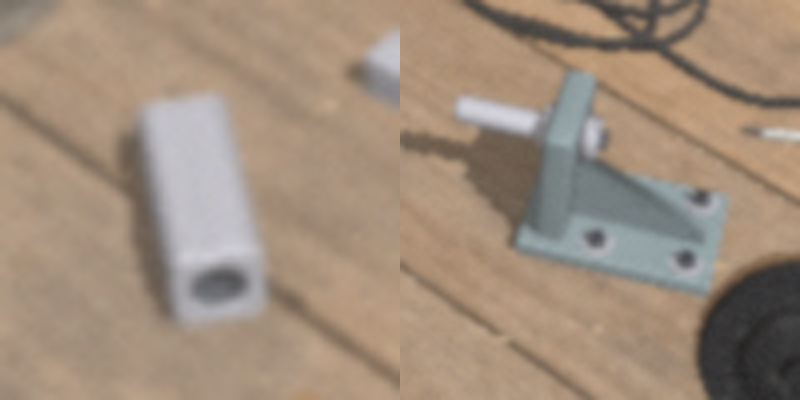

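View pics/z2.png

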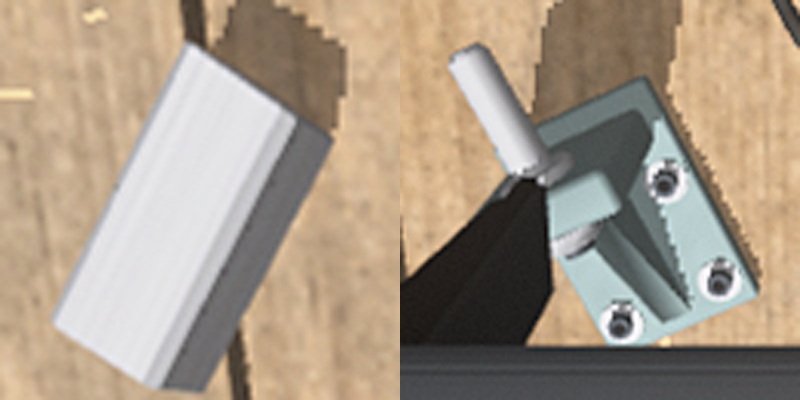

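View pics/z3.png

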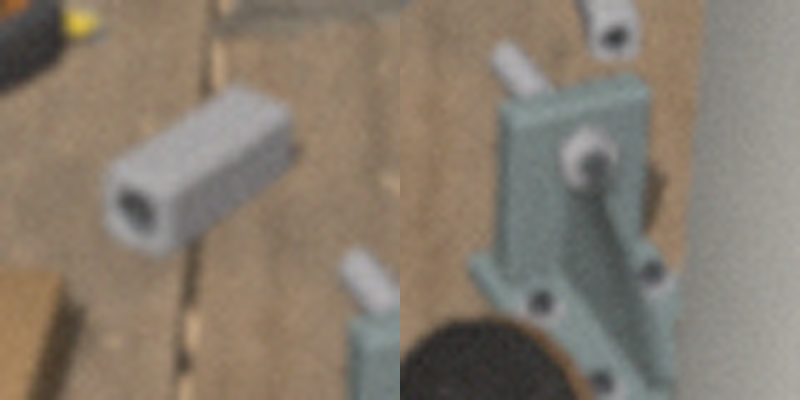

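```bash
cat > h.py <<'E'
import cv2,numpy as np
from cell import env, viewer
from scipy.spatial.transform import Rotation as Ro
def cam(n,save=None):
    d=viewer.read_camera(n); d["R"]=cv2.Rodrigues(np.array(d["rvec"],float))[0]; d["t"]=np.array(d["tvec"],float).ravel()
    d["C"]=-d["R"].T@d["t"]
    if save: cv2.imwrite(f"pics/{save}.png",d["image"][:,:,::-1])
    return d
def ray(d,u,v):
    r=d["R"].T@np.array([(u-d["cx"])/d["fx"],(v-d["cy"])/d["fy"],1.]); return r/np.linalg.norm(r)
def onz(d,u,v,z):
    r=ray(d,u,v); return d["C"]+r*(z-d["C"][2])/r[2]
def proj(d,p):
    q=d["R"]@np.array(p,float)+d["t"]; return np.array([d["fx"]*q[0]/q[2]+d["cx"],d["fy"]*q[1]/q[2]+d["cy"]])
E
python3 - <<'E'
from h import *
w=cam("wrist");s=cam("scene")
print("spacer left edge z~28.5",onz(w,73,80.5,28.5).round(1),onz(w,107,10.5,28.5).round(1))
print("spacer bottomright top flat z30",onz(w,99,97,30).round(1),onz(w,134.5,30,30).round(1))
print("pin tip",onz(w,162,197,62).round(1),"root",onz(w,182,235,62).round(1))
print("plate",[onz(w,*p,10).round(1).tolist() for p in [(219.6,204.4),(257,274),(210,292)]])
# scene hole centre z15
print("hole scene", onz(s,210+218/400*60,185+285/400*60,15).round(1))
print("scene pin tip", onz(s,290+60/4,190+108/4,62).round(1),onz(s,290+138/4,190+122/4,62).round(1))
E
```

```text
spacer left edge z~28.5 [423.7 108.7  28.5] [465.9 170.9  28.5]
spacer bottomright top flat z30 [448.2  93.   30. ] [490.6 153.8  30. ]
pin tip [513.2  -2.4  62. ] root [530.  -42.2  62. ]
plate [[560.8, -23.8, 10.0], [602.6, -111.8, 10.0], [543.9, -136.4, 10.0]]
hole scene [432.8  99.3  15. ]
scene pin tip [510.   -5.7  62. ] [529.1 -40.7  62. ]
```

Emit:
play_rows([
  {"dy": -28, "dz": 10},
  {"dy": -55, "dz": 20},
  {"dy": -83, "dz": 30},
  {"dy": -110, "dz": 40},
  {"dy": -110, "dz": 40},
  {"dy": -110, "dz": 40},
])

```text
invalid input
```

```bash
python3 - <<'E'
from h import *
w=cam("wrist","w1"); s=env.state(); print(s["t"],s["joints"].round(4),s["eef_pos"].round(1),s["tcp_rot"].round(4),s["ft_force"].round(1),w["C"])
E
```

```text
0.3 [-0.1056  0.4912  1.559   0.      1.0917 -0.1056] [625.    0.  404.6] [-3.1413 -0.      1.5708] [ 0.4 -0.5  0.1] [625.30349066  75.4957315  384.50995674]
```

View pics/w1.png

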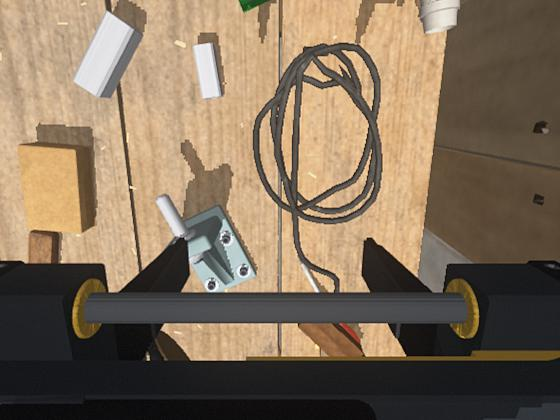

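Emit:
play_rows([
  {"dx": 0, "dy": -28, "dz": 10, "rx": 0, "ry": 0, "rz": 0},
  {"dx": 0, "dy": -55, "dz": 20, "rx": 0, "ry": 0, "rz": 0},
  {"dx": 0, "dy": -83, "dz": 30, "rx": 0, "ry": 0, "rz": 0},
  {"dx": 0, "dy": -110, "dz": 40, "rx": 0, "ry": 0, "rz": 0},
  {"dx": 0, "dy": -110, "dz": 40, "rx": 0, "ry": 0, "rz": 0},
], fingers=1)

```text
t: 0.72
eef_pos: [511.0, 0.4, 363.1]
tcp_rot: [-3.136, -0.001, 1.571]
ft_force: [0.6, 0.5, -0.1]
opening: 0.998
```

```bash
python3 - <<'E'
from h import *
w=cam("wrist","w1"); s=env.state(); print(s["t"],s["joints"].round(4),s["eef_pos"].round(1),s["tcp_rot"].round(4),s["ft_force"].round(1),w["C"])
E
```

```text
0.7667 [-0.1285  0.3838  1.8768 -0.      0.8834 -0.1283] [5.134e+02 1.000e-01 3.643e+02] [-3.1393e+00 -3.0000e-04  1.5707e+00] [ 0.7 -0.7 -0.1] [511.23513316  75.83043863 343.17087015]
```

View pics/w1.png

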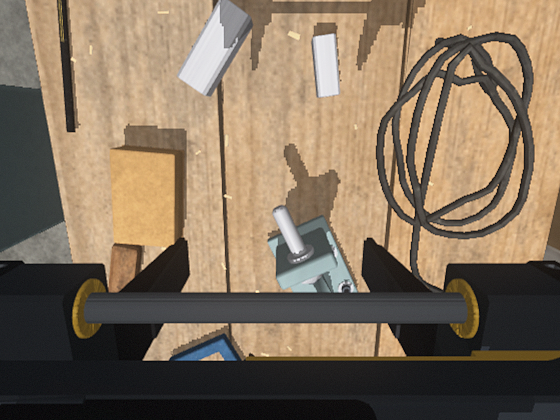

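```bash
python3 - <<'E'
from h import *
w=cam("wrist","w2"); print(w["C"])
np.savez("w2.npz",**w)
i=w["image"][:,:,::-1]
f=lambda i,x0,x1,y0,y1,w,h:cv2.resize(i[y0:y1,x0:x1],(w,h),interpolation=cv2.INTER_CUBIC)
cv2.imwrite("pics/z4.png",np.hstack([f(i,170,270,0,100,400,400),f(i,260,360,195,295,400,400)]))
E
```

```text
[513.6882105   75.60172148 344.33462721]
```

View pics/z4.png

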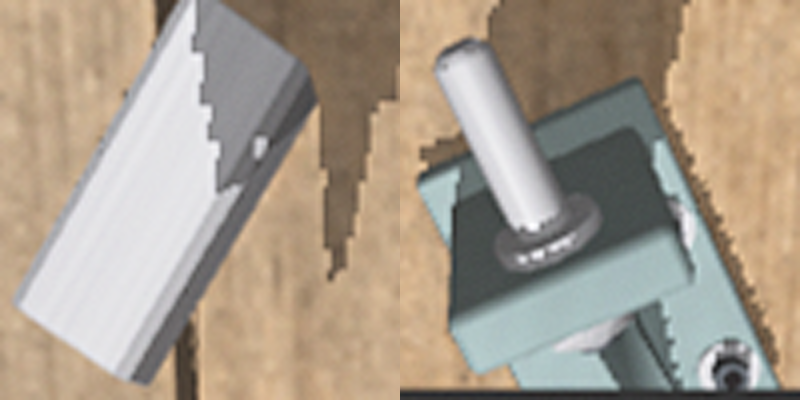

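```bash
python3 - <<'E'
from h import *
w=dict(np.load("w2.npz"))
A=lambda u,v:(170+u/4,v/4); B=lambda u,v:(260+(u-400)/4,195+v/4)
a=onz(w,*A(14,303),27);b=onz(w,*A(130,383),27);c=onz(w,*A(312,70),30);e=onz(w,*A(195,0),30)
a2=onz(w,*A(20,303),30);b2=onz(w,*A(117,376),30);c2=onz(w,*A(296,68),30)
print(a,b,np.linalg.norm(a-b)); ang=lambda d:np.degrees(np.arctan2(d[1],d[0]))
print("flat",a2,b2,c2,np.linalg.norm(a2-b2),np.linalg.norm(c2-b2),ang(c2-b2),ang(a2-b2))
p=onz(w,*B(463,65),62);q=onz(w,*B(537,207),62); print("pin",p,q,ang(q-p),"tip",onz(w,*B(458,44),62))
f1=onz(w,*B(450,325),81);f2=onz(w,*B(668,222),81);g1=onz(w,*B(472,372),81);g2=onz(w,*B(692,282),81)
print("upr",f1,f2,g1,g2,np.linalg.norm(f1-f2),np.linalg.norm(f1-g1),ang(f2-f1),ang(g2-g1))
E
```

```text
[422.98140745 109.21962183  27.        ] [447.67227855  92.39917317  27.        ] 29.87585328032835
flat [425.15430106 108.90078781  30.        ] [445.49417605  93.71842287  30.        ] [486.79568909 154.98769634  30.        ] 25.381385303581855 73.89004568345747 56.01615727644974 143.26110588365407
pin [513.46187065  -5.42156855  62.        ] [530.12461799 -38.68387948  62.        ] -63.391430656848414 tip [512.37363027  -0.66620216  62.        ]
upr [510.67390258 -58.25172032  81.        ] [556.6591495  -34.36527635  81.        ] [515.43395352 -69.49569984  81.        ] [562.3368316  -48.12634138  81.        ] 51.81896505766625 12.210043421464524 27.44903931759071 24.494421747095277
```

Emit:
play_rows([
  {"dx": 22, "dy": -10, "dz": 16, "rx": 0, "ry": 0, "rz": 0.95},
  {"dx": 44, "dy": -19, "dz": 33, "rx": 0, "ry": 0, "rz": 1.9},
  {"dx": 66, "dy": -28, "dz": 50, "rx": 0, "ry": 0, "rz": 2.85},
  {"dx": 88, "dy": -38, "dz": 66, "rx": 0, "ry": 0, "rz": 3.8},
  {"dx": 110, "dy": -47, "dz": 83, "rx": 0, "ry": 0, "rz": 4.75},
  {"dx": 132, "dy": -57, "dz": 100, "rx": 0, "ry": 0, "rz": 5.7},
  {"dx": 132, "dy": -57, "dz": 100, "rx": 0, "ry": 0, "rz": 5.7},
  {"dx": 132, "dy": -57, "dz": 100, "rx": 0, "ry": 0, "rz": 5.7},
], fingers=1)

```text
t: 1.48
eef_pos: [458.7, 133.0, 264.5]
tcp_rot: [-3.141, 0.0, 0.977]
ft_force: [0.3, 1.0, -0.2]
opening: 0.999
```

```bash
python3 - <<'E'
from h import *
w=cam("wrist","w3"); s=env.state(); print(s["t"],s["joints"].round(4),s["eef_pos"].round(1),s["tcp_rot"].round(4),s["ft_force"].round(1),w["C"])
E
```

```text
1.5333 [ 1.4230e-01  4.9780e-01  2.0537e+00 -1.0000e-04  5.8920e-01  7.3670e-01] [459.  132.3 265.1] [ 3.1409e+00 -6.0000e-04  9.7650e-01] [ 0.3 -0.4  1. ] [501.12785122 195.58133153 244.46747679]
```

View pics/w3.png

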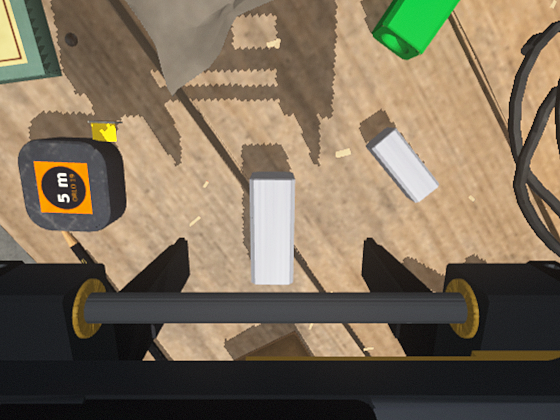

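```bash
python3 - <<'E'
from h import *
w=cam("wrist"); s=env.state()
g=cv2.cvtColor(w["image"],cv2.COLOR_RGB2GRAY); hsv=cv2.cvtColor(w["image"],cv2.COLOR_RGB2HSV)
m=((hsv[:,:,1]<40)&(hsv[:,:,2]>110)).astype(np.uint8); m[:,:225]=0;m[:,320:]=0;m[295:]=0;m[:150]=0
n,l,st,c=cv2.connectedComponentsWithStats(m); k=1+np.argmax(st[1:,4]); print(st[k])
r=cv2.minAreaRect(np.argwhere(l==k)[:,::-1].astype(np.float32)); P=np.array([onz(w,*p,29) for p in cv2.boxPoints(r)]); print(r,P.round(1))
c=P.mean(0); R=Ro.from_euler('xyz',s["tcp_rot"]).as_matrix(); print(c, s["eef_pos"], R.T@(c-s["eef_pos"]), R.T@(P-s["eef_pos"]).T)
E
```

```text
[ 248  178   46  106 4666]
((270.5, 230.5), (105.0, 45.0), 90.0) [[464.8 172.1  29. ]
 [489.  155.7  29. ]
 [447.6  92.4  29. ]
 [421.  110.4  29. ]]
[455.59470689 132.65099109  29.        ] [459.05239879 131.89543778 265.36440966] [ -1.55037534  -3.57616918 236.35876967] [[ 36.26178065  36.27855616 -39.36297485 -39.37886331]
 [-18.11833388  11.19865698  12.31588982 -19.70088965]
 [236.37892087 236.41484343 236.3402713  236.30104308]]
```

Emit:
play_rows([
  {"dx": -1, "dy": -2.5, "dz": 15, "rx": 0, "ry": 0, "rz": 0},
  {"dx": -1, "dy": -2.5, "dz": 35, "rx": 0, "ry": 0, "rz": 0},
  {"dx": -1, "dy": -2.5, "dz": 55, "rx": 0, "ry": 0, "rz": 0},
  {"dx": -1, "dy": -2.5, "dz": 66, "rx": 0, "ry": 0, "rz": 0},
  {"dx": -1, "dy": -2.5, "dz": 71, "rx": 0, "ry": 0, "rz": 0},
  {"dx": -1, "dy": -2.5, "dz": 71, "rx": 0, "ry": 0, "rz": 0},
  {"dx": -1, "dy": -2.5, "dz": 71, "rx": 0, "ry": 0, "rz": 0},
], fingers=1)

```text
t: 2.17
eef_pos: [457.2, 132.1, 195.0]
tcp_rot: [3.14, -0.002, 0.975]
ft_force: [-0.0, 0.1, -0.1]
opening: 1.004
```

Emit:
play_rows([
  {"dx": 0, "dy": 0, "dz": 0, "rx": 0, "ry": 0, "rz": 0},
  {"dx": 0, "dy": 0, "dz": 0, "rx": 0, "ry": 0, "rz": 0},
  {"dx": 0, "dy": 0, "dz": 0, "rx": 0, "ry": 0, "rz": 0},
  {"dx": 0, "dy": 0, "dz": 0, "rx": 0, "ry": 0, "rz": 0},
  {"dx": 0, "dy": 0, "dz": 0, "rx": 0, "ry": 0, "rz": 0},
  {"dx": 0, "dy": 0, "dz": 0, "rx": 0, "ry": 0, "rz": 0},
  {"dx": 0, "dy": 0, "dz": 0, "rx": 0, "ry": 0, "rz": 0},
  {"dx": 0, "dy": 0, "dz": 0, "rx": 0, "ry": 0, "rz": 0},
], fingers=0)

```text
t: 2.83
eef_pos: [457.1, 132.1, 194.9]
tcp_rot: [3.14, -0.002, 0.975]
ft_force: [0.3, -0.4, -0.3]
opening: 0.498
```

```bash
python3 - <<'E'
from h import *
w=cam("wrist","w4"); s=env.state(); print(s["t"],s["joints"].round(4),s["eef_pos"].round(1),s["tcp_rot"].round(4),s["ft_force"].round(1),s["opening"])
E
```

```text
2.8833 [ 1.4240e-01  6.3070e-01  2.0991e+00 -2.0000e-04  4.0920e-01  7.3790e-01] [457.2 132.1 194.9] [ 3.1396e+00 -1.7000e-03  9.7540e-01] [ 0.  -0.7  0.4] 0.45632955471219805
```

View pics/w4.png

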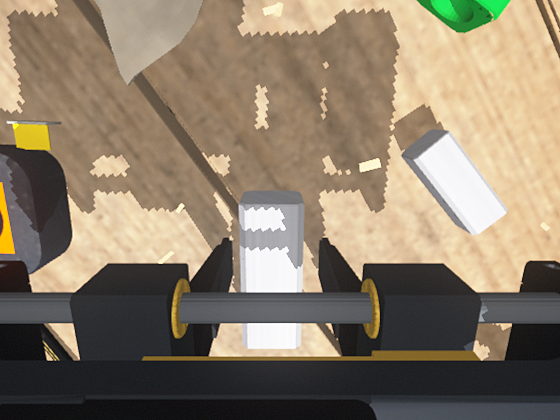

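Emit:
play_rows([
  {"dx": 0, "dy": 0, "dz": 0, "rx": 0, "ry": 0, "rz": 0},
  {"dx": 0, "dy": 0, "dz": 0, "rx": 0, "ry": 0, "rz": 0},
  {"dx": 0, "dy": 0, "dz": 0, "rx": 0, "ry": 0, "rz": 0},
  {"dx": 0, "dy": 0, "dz": 0, "rx": 0, "ry": 0, "rz": 0},
  {"dx": 0, "dy": 0, "dz": 0, "rx": 0, "ry": 0, "rz": 0},
  {"dx": 0, "dy": 0, "dz": 0, "rx": 0, "ry": 0, "rz": 0},
], fingers=0)

```text
t: 3.38
eef_pos: [457.1, 132.1, 194.9]
tcp_rot: [3.14, -0.002, 0.975]
ft_force: [-1.3, -0.6, -1.3]
opening: 0.314
```

```bash
python3 - <<'E'
from h import *
w=cam("wrist","w5"); s=env.state(); print(s["t"],s["eef_pos"].round(1),s["tcp_rot"].round(4),s["ft_force"].round(1),s["opening"])
E
```

```text
3.4333 [457.1 132.1 194.9] [ 3.1398e+00 -1.5000e-03  9.7540e-01] [0.  0.4 0.9] 0.31239964043805124
```

View pics/w5.png

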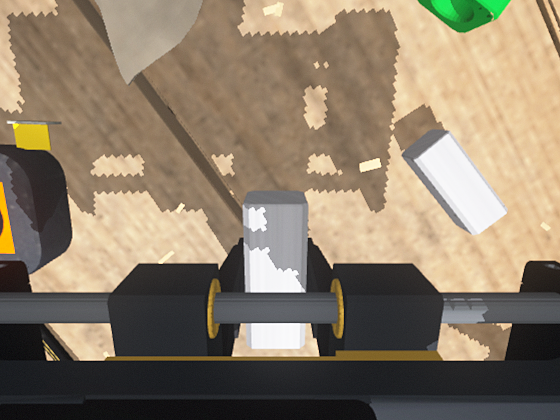

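Emit:
play_rows([
  {"dx": 0, "dy": 0, "dz": -15, "rx": 0, "ry": 0, "rz": 0},
  {"dx": 0, "dy": 0, "dz": -40, "rx": 0, "ry": 0, "rz": 0},
  {"dx": -6, "dy": 9, "dz": -65, "rx": 0, "ry": 0, "rz": -1},
  {"dx": -12, "dy": 18, "dz": -85, "rx": 0, "ry": 0, "rz": -2},
  {"dx": -18, "dy": 27, "dz": -100, "rx": 0, "ry": 0, "rz": -3},
  {"dx": -24, "dy": 35, "dz": -105, "rx": 0, "ry": 0, "rz": -4},
  {"dx": -30, "dy": 43, "dz": -105, "rx": 0, "ry": 0, "rz": -5},
  {"dx": -30, "dy": 43, "dz": -105, "rx": 0, "ry": 0, "rz": -5},
], fingers=0)

```text
t: 4.1
eef_pos: [476.0, 82.1, 300.4]
tcp_rot: [3.138, -0.0, 1.503]
ft_force: [-0.6, 0.4, -1.1]
opening: 0.313
```

```bash
python3 - <<'E'
from h import *
w=cam("wrist","w6"); s=env.state(); print(s["t"],s["joints"].round(3),s["eef_pos"].round(1),s["tcp_rot"].round(4),s["ft_force"].round(1),s["opening"])
R=Ro.from_euler('xyz',s["tcp_rot"]).as_matrix(); t=np.array([487,50.9,300]); d=R.T@(t-s["eef_pos"]); print(d, (2.016-s["tcp_rot"][2])*180/np.pi/6)
E
```

```text
4.15 [0.035 0.442 2.013 0.    0.683 0.11 ] [475.7  82.7 300. ] [ 3.1391e+00 -4.0000e-04  1.4959e+00] [-0.2 -0.4 -1.8] 0.31418471823017335
[-3.08262013e+01  1.36692795e+01 -2.12810358e-02] 4.966206150044413
```

View pics/w6.png

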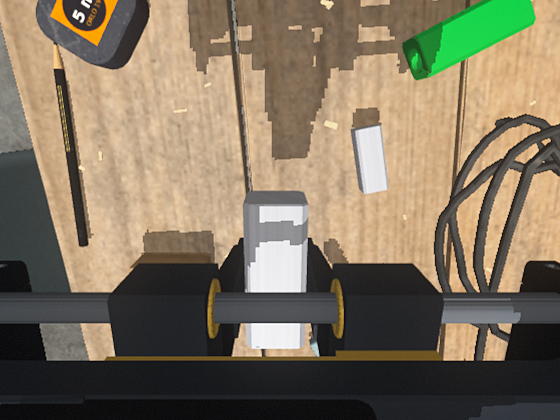

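Emit:
play_rows([
  {"dx": -6, "dy": 3, "dz": 0, "rx": 0, "ry": 0, "rz": -1},
  {"dx": -12, "dy": 6, "dz": 0, "rx": 0, "ry": 0, "rz": -2},
  {"dx": -18, "dy": 8, "dz": 0, "rx": 0, "ry": 0, "rz": -3},
  {"dx": -25, "dy": 11, "dz": 0, "rx": 0, "ry": 0, "rz": -4},
  {"dx": -31, "dy": 13.7, "dz": 0, "rx": 0, "ry": 0, "rz": -4.97},
  {"dx": -31, "dy": 13.7, "dz": 0, "rx": 0, "ry": 0, "rz": -4.97},
  {"dx": -31, "dy": 13.7, "dz": 0, "rx": 0, "ry": 0, "rz": -4.97},
], fingers=0)

```text
t: 4.73
eef_pos: [486.8, 51.1, 299.6]
tcp_rot: [3.14, 0.0, 2.01]
ft_force: [-0.2, 0.8, -1.3]
opening: 0.31
```

```bash
python3 - <<'E'
from h import *
c=cam("scene","s7"); d=cam("side","d7"); w=cam("wrist","w7"); s=env.state(); print(s["t"],s["joints"].round(3),s["eef_pos"].round(1),s["tcp_rot"].round(4),s["ft_force"].round(1),s["opening"])
f=lambda i,x0,x1,y0,y1,w,h:cv2.resize(i[y0:y1,x0:x1,::-1],(w,h),interpolation=cv2.INTER_CUBIC)
cv2.imwrite("pics/z7.png",np.hstack([f(c["image"],260,400,140,280,400,400),f(d["image"],240,360,140,260,400,400)]))
# spacer extent in tool frame on plane of top face tool z=165 from tcp
R=Ro.from_euler('xyz',s["tcp_rot"]).as_matrix()
def tooldepth(u,v,z):
    r=R.T@ray(w,u,v); o=R.T@(w["C"]-s["eef_pos"]); return o+r*(z-o[2])/r[2]
print([tooldepth(275,v,165).round(1).tolist() for v in (205,348)])
E
```

```text
4.8833 [-3.000e-02  4.500e-01  1.998e+00  1.000e-03  6.920e-01 -4.730e-01] [486.8  51.2 299.8] [3.1395e+00 6.0000e-04 2.0130e+00] [-0.3 -0.  -0.9] 0.30985302396580866
[[36.6, 0.3, 165.0], [-38.3, 0.2, 165.0]]
```

View pics/z7.png

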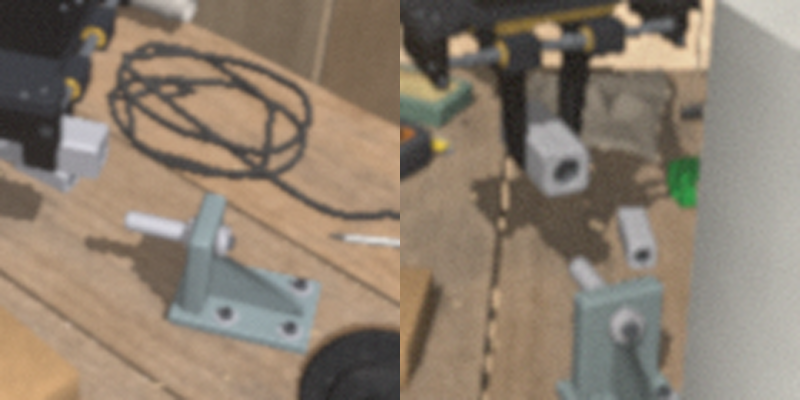

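View pics/w7.png

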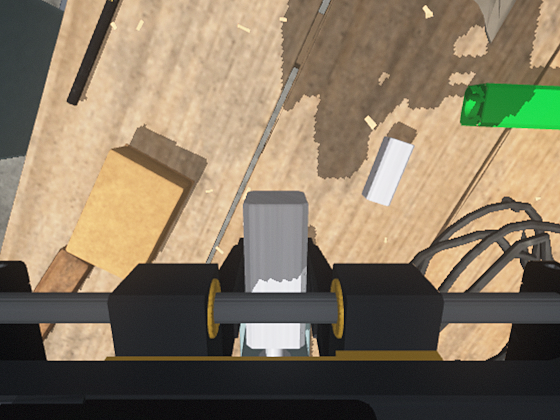

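Emit:
play_rows([
  {"dx": 0, "dy": 0, "dz": 15, "rx": 0, "ry": 0, "rz": 0},
  {"dx": 0, "dy": 0, "dz": 35, "rx": 0, "ry": 0, "rz": 0},
  {"dx": 0, "dy": 0, "dz": 50, "rx": 0, "ry": 0, "rz": 0},
  {"dx": 0, "dy": 0, "dz": 58, "rx": 0, "ry": 0, "rz": 0},
  {"dx": 0, "dy": 0, "dz": 58, "rx": 0, "ry": 0, "rz": 0},
  {"dx": 0, "dy": 0, "dz": 58, "rx": 0, "ry": 0, "rz": 0},
], fingers=0)

```text
t: 5.38
eef_pos: [487.0, 51.4, 241.9]
tcp_rot: [3.14, 0.0, 2.012]
ft_force: [-0.1, -0.3, -0.9]
opening: 0.313
```

```bash
python3 - <<'E'
from h import *
c=cam("scene","s8"); d=cam("side","d8"); w=cam("wrist","w8"); s=env.state(); print(s["t"],s["joints"].round(3),s["eef_pos"].round(1),s["tcp_rot"].round(4),s["ft_force"].round(1),s["opening"])
f=lambda i,x0,x1,y0,y1,w,h:cv2.resize(i[y0:y1,x0:x1,::-1],(w,h),interpolation=cv2.INTER_CUBIC)
cv2.imwrite("pics/z8.png",np.hstack([f(c["image"],260,340,180,260,400,400),f(d["image"],260,330,190,260,400,400)]))
cv2.imwrite("pics/z8w.png",f(w["image"],215,335,180,360,400,600))
np.savez("s8.npz",**c);np.savez("d8.npz",**d);np.savez("w8.npz",**w,eef=s["eef_pos"],rot=s["tcp_rot"])
E
```

```text
5.5333 [-3.000e-02  5.500e-01  2.041e+00  1.000e-03  5.480e-01 -4.730e-01] [487.1  51.3 242.6] [3.1384e+00 1.2000e-03 2.0127e+00] [-0.1 -0.4 -1.7] 0.3158264917551348
```

View pics/z8.png

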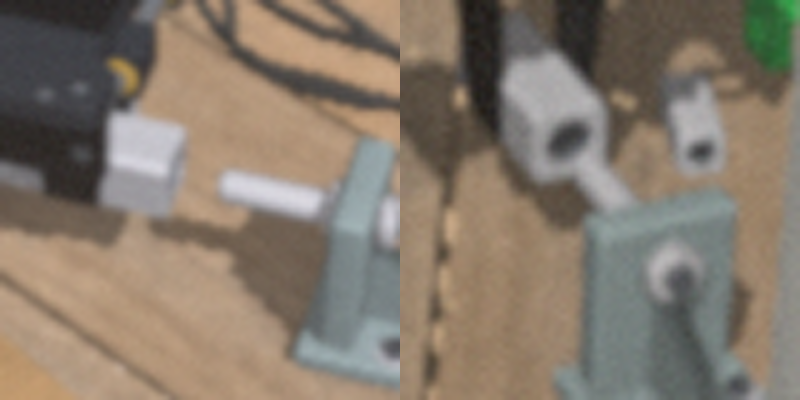

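View pics/z8w.png

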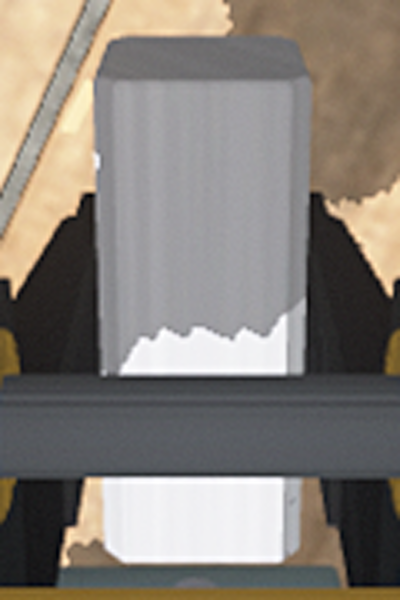

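```bash
python3 - <<'E'
from h import *
c=dict(np.load("s8.npz"));d=dict(np.load("d8.npz"));w=dict(np.load("w8.npz"))
R=Ro.from_euler('xyz',w["rot"]).as_matrix(); E=w["eef"]+R@[-38.8,0,179.5]; print("end",E)
ax=np.array([np.cos(np.radians(-64.5)),np.sin(np.radians(-64.5)),0])
S=lambda u,v:np.array([260+u/5,180+v/5]); D=lambda u,v:np.array([260+(u-400)*70/400,190+v*70/400])
pe=proj(d,E); print("side hole exp",pe,"meas",D(570,138)); bd=D(570,138)-pe
nut=D(680,278)-bd; print("nut z62",onz(d,*nut,62))
for z in (60,62,64): print("pin in side",z,onz(d,*(D(603,187)-bd),z))
# scene: spacer end visible corners of front face: upper near edge
yv=R[:,1]
for sy in (-1,1):
  for sz in (-1,1): print("corner",sy,sz,(proj(c,E+yv*15*sy+np.array([0,0,15*sz]))-[260,180])*5)
print("scene pin", [onz(c,*S(*p),62) for p in ((222,185),(318,207))])
for t in (0,46): print((proj(c,np.array([512,-1.5,62])+ax*t)-[260,180])*5)
E
```

```text
end [504.27611509  16.316992    63.1328578 ]
side hole exp [289.14974362 214.03420857] meas [289.75 214.15]
nut z62 [543.46350697 -70.0404944   62.        ]
pin in side 60 [516.85015042 -11.63528315  60.        ]
pin in side 62 [516.79811127 -14.66743118  62.        ]
pin in side 64 [516.74607211 -17.6995792   64.        ]
corner -1 -1 [163.69294504 215.27412233]
corner -1 1 [165.11274635 162.11814006]
corner 1 -1 [184.38735273 166.28381309]
corner 1 1 [186.26138103 113.21158974]
scene pin [array([509.14342587,  -4.80506025,  62.        ]), array([525.87407274, -41.02132848,  62.        ])]
[220.44674947 177.47633076]
[331.22870908 201.75448031]
```

```bash
python3 - <<'E'
from h import *
c=dict(np.load("s8.npz"));d=dict(np.load("d8.npz"))
f=lambda i,x0,x1,y0,y1,w,h:cv2.resize(i[y0:y1,x0:x1,::-1],(w,h),interpolation=cv2.INTER_LINEAR)
a=f(c["image"],290,330,200,240,400,400); b=f(d["image"],275,315,205,245,400,400)
for p in range(0,400,50):
    for im in (a,b): cv2.line(im,(p,0),(p,400),(0,0,255),1); cv2.line(im,(0,p),(400,p),(0,0,255),1)
cv2.imwrite("pics/z9.png",np.hstack([a,b]))
E
```

```text
(no output)
```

View pics/z9.png

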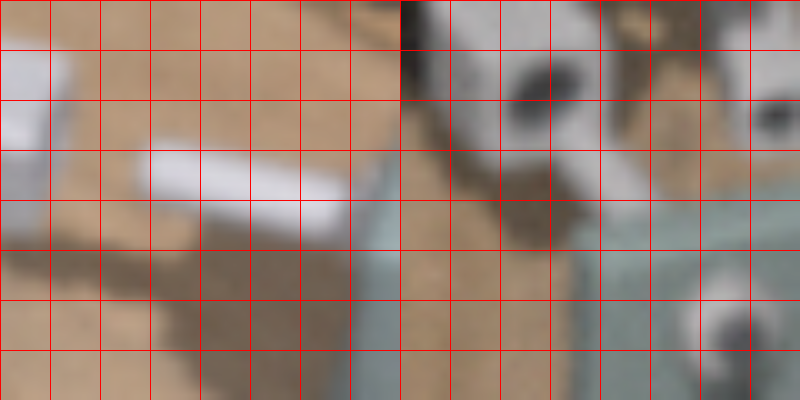

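```bash
python3 - <<'E'
from h import *
c=dict(np.load("s8.npz"));d=dict(np.load("d8.npz"));w=dict(np.load("w8.npz"))
R=Ro.from_euler('xyz',w["rot"]).as_matrix(); E=w["eef"]+R@[-38.8,0,179.5]
print("side pin",onz(d,295.55,222.55,62),"nut",onz(d,275+33-.45,205+33-.45,62))
P1=onz(c,309.55,217.55,62);P2=onz(c,319.55,219.65,62); print("scene",P1,P2, onz(c,290+14-.45,216.4,62))
w2=dict(np.load("w2.npz"))
B=lambda u,v:(260+(u-400)/4-.4,195+v/4-.4)
p=onz(w2,*B(463,65),62);q=onz(w2,*B(537,207),62)
for n,x in dict(sp=onz(d,295.55,222.55,62),s1=P1,s2=P2,w1=p,w2=q).items():
    t=x-E; a=np.radians(-64.5); print(n,"along %.1f lat %.1f"%(t[0]*np.cos(a)+t[1]*np.sin(a), -t[0]*np.sin(a)+t[1]*np.cos(a)))
E
```

```text
side pin [518.09752237 -14.37261822  62.        ] nut [541.86838288 -66.79925842  62.        ]
scene [515.0403728  -13.41837304  62.        ] [524.17614885 -31.9571752   62.        ] [509.27740471  -2.41878311  62.        ]
sp along 33.7 lat -0.7
s1 along 31.5 lat -3.1
s2 along 52.1 lat -2.8
w1 along 23.1 lat -1.2
w2 along 60.3 lat -0.5
```

Emit:
play_rows([
  {"dx": -3, "dy": -0.7, "dz": 0.4, "rx": 0, "ry": 0, "rz": 0},
  {"dx": -7, "dy": -1.3, "dz": 0.7, "rx": 0, "ry": 0, "rz": 0},
  {"dx": -11, "dy": -1.3, "dz": 0.7, "rx": 0, "ry": 0, "rz": 0},
  {"dx": -14, "dy": -1.3, "dz": 0.7, "rx": 0, "ry": 0, "rz": 0},
  {"dx": -15, "dy": -1.3, "dz": 0.7, "rx": 0, "ry": 0, "rz": 0},
  {"dx": -15, "dy": -1.3, "dz": 0.7, "rx": 0, "ry": 0, "rz": 0},
], fingers=0)

```text
t: 6.03
eef_pos: [492.5, 36.8, 242.0]
tcp_rot: [3.138, 0.001, 2.012]
ft_force: [0.3, -0.4, -2.1]
opening: 0.313
```

```bash
cat > look.py <<'E'
import sys
from h import *
n=sys.argv[1]
c=cam("scene"); d=cam("side"); s=env.state(); print(s["t"],s["joints"].round(3),s["eef_pos"].round(1),s["tcp_rot"].round(4),s["ft_force"].round(1),s["moment"].round(2),round(s["opening"],3))
f=lambda i,x0,x1,y0,y1,w,h:cv2.resize(i[y0:y1,x0:x1,::-1],(w,h),interpolation=cv2.INTER_LINEAR)
cv2.imwrite(f"pics/{n}.png",np.hstack([f(c["image"],280,340,190,250,400,400),f(d["image"],265,325,195,255,400,400)]))
E
python3 look.py a1
```

```text
6.1333 [-5.900e-02  5.540e-01  2.032e+00  1.000e-03  5.520e-01 -5.010e-01] [492.3  37.1 241.9] [3.1385e+00 1.1000e-03 2.0125e+00] [-0.1  1.  -0.6] [ 0.02 -0.06  0.01] 0.313
```

View pics/a1.png

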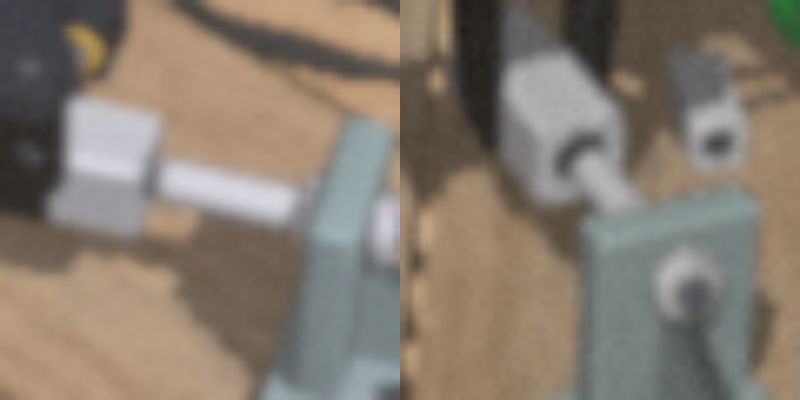

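Emit:
play_rows([
  {"dx": -1.5, "dy": 0, "dz": 0, "rx": 0, "ry": 0, "rz": 0},
  {"dx": -3, "dy": 0, "dz": 0, "rx": 0, "ry": 0, "rz": 0},
  {"dx": -4.5, "dy": 0, "dz": 0, "rx": 0, "ry": 0, "rz": 0},
  {"dx": -6, "dy": 0, "dz": 0, "rx": 0, "ry": 0, "rz": 0},
  {"dx": -7, "dy": 0, "dz": 0, "rx": 0, "ry": 0, "rz": 0},
  {"dx": -7, "dy": 0, "dz": 0, "rx": 0, "ry": 0, "rz": 0},
], fingers=0)

```text
t: 6.63
eef_pos: [495.4, 30.7, 241.9]
tcp_rot: [3.138, 0.001, 2.012]
ft_force: [0.1, -0.5, -1.2]
opening: 0.312
```

Emit:
play_rows([
  {"dx": -1.5, "dy": 0, "dz": 0, "rx": 0, "ry": 0, "rz": 0},
  {"dx": -3, "dy": 0, "dz": 0, "rx": 0, "ry": 0, "rz": 0},
  {"dx": -4.5, "dy": 0, "dz": 0, "rx": 0, "ry": 0, "rz": 0},
  {"dx": -6, "dy": 0, "dz": 0, "rx": 0, "ry": 0, "rz": 0},
  {"dx": -6, "dy": 0, "dz": 0, "rx": 0, "ry": 0, "rz": 0},
], fingers=0)

```text
t: 7.05
eef_pos: [498.1, 25.0, 241.9]
tcp_rot: [3.138, 0.001, 2.012]
ft_force: [-0.7, -1.0, -1.7]
opening: 0.311
```

```bash
python3 look.py a2
```

```text
7.15 [-8.20e-02  5.59e-01  2.02e+00  1.00e-03  5.60e-01 -5.24e-01] [498.   25.1 241.9] [3.1385e+00 1.1000e-03 2.0121e+00] [ 0.5  0.7 -2. ] [ 0.08 -0.01 -0.06] 0.313
```

View pics/a2.png

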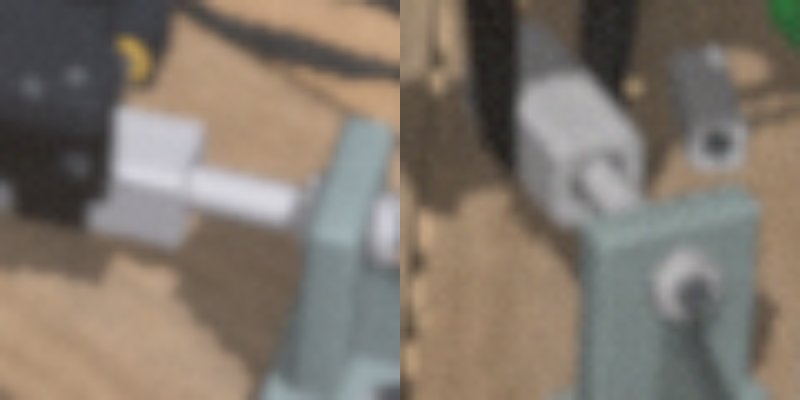

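Emit:
play_rows([
  {"dx": -2, "dy": 0, "dz": 0, "rx": 0, "ry": 0, "rz": 0},
  {"dx": -4, "dy": 0, "dz": 0, "rx": 0, "ry": 0, "rz": 0},
  {"dx": -6, "dy": 0, "dz": 0, "rx": 0, "ry": 0, "rz": 0},
  {"dx": -8, "dy": 0, "dz": 0, "rx": 0, "ry": 0, "rz": 0},
  {"dx": -10, "dy": 0, "dz": 0, "rx": 0, "ry": 0, "rz": 0},
  {"dx": -10, "dy": 0, "dz": 0, "rx": 0, "ry": 0, "rz": 0},
], fingers=0)

```text
t: 7.65
eef_pos: [502.4, 15.8, 241.9]
tcp_rot: [3.138, 0.001, 2.012]
ft_force: [-0.6, 0.7, -1.1]
opening: 0.315
```

Emit:
play_rows([
  {"dx": -2, "dy": 0, "dz": 0, "rx": 0, "ry": 0, "rz": 0},
  {"dx": -4, "dy": 0, "dz": 0, "rx": 0, "ry": 0, "rz": 0},
  {"dx": -6, "dy": 0, "dz": 0, "rx": 0, "ry": 0, "rz": 0},
  {"dx": -8, "dy": 0, "dz": 0, "rx": 0, "ry": 0, "rz": 0},
  {"dx": -10, "dy": 0, "dz": 0, "rx": 0, "ry": 0, "rz": 0},
  {"dx": -10, "dy": 0, "dz": 0, "rx": 0, "ry": 0, "rz": 0},
], fingers=0)

```text
t: 8.15
eef_pos: [506.9, 6.4, 241.9]
tcp_rot: [3.138, 0.001, 2.012]
ft_force: [0.2, 0.2, -2.3]
opening: 0.309
```

```bash
python3 look.py a3
```

```text
8.25 [-1.17e-01  5.66e-01  2.00e+00  1.00e-03  5.72e-01 -5.59e-01] [506.7   6.6 241.9] [3.1384e+00 1.2000e-03 2.0117e+00] [-0.7 -0.1 -1.3] [0.01 0.01 0.02] 0.317
```

View pics/a3.png

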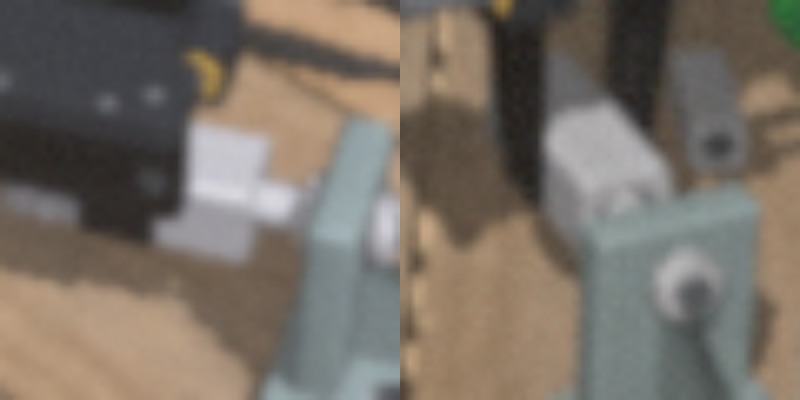

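Emit:
play_rows([
  {"dx": -2, "dy": 0, "dz": 0, "rx": 0, "ry": 0, "rz": 0},
  {"dx": -4, "dy": 0, "dz": 0, "rx": 0, "ry": 0, "rz": 0},
  {"dx": -6, "dy": 0, "dz": 0, "rx": 0, "ry": 0, "rz": 0},
  {"dx": -8, "dy": 0, "dz": 0, "rx": 0, "ry": 0, "rz": 0},
  {"dx": -10, "dy": 0, "dz": 0, "rx": 0, "ry": 0, "rz": 0},
  {"dx": -10, "dy": 0, "dz": 0, "rx": 0, "ry": 0, "rz": 0},
], fingers=0)

```text
t: 8.75
eef_pos: [511.1, -2.7, 241.9]
tcp_rot: [3.138, 0.001, 2.011]
ft_force: [0.4, -0.4, -1.7]
opening: 0.312
```

Emit:
play_rows([
  {"dx": -1, "dy": 0, "dz": 0, "rx": 0, "ry": 0, "rz": 0},
  {"dx": -2, "dy": 0, "dz": 0, "rx": 0, "ry": 0, "rz": 0},
  {"dx": -3, "dy": 0, "dz": 0, "rx": 0, "ry": 0, "rz": 0},
  {"dx": -3, "dy": 0, "dz": 0, "rx": 0, "ry": 0, "rz": 0},
], fingers=0)

```text
t: 9.08
eef_pos: [512.5, -5.6, 241.9]
tcp_rot: [3.138, 0.001, 2.011]
ft_force: [-0.0, -0.5, -1.7]
opening: 0.312
```

```bash
python3 look.py a4
```

```text
9.1833 [-1.400e-01  5.710e-01  1.986e+00  1.000e-03  5.800e-01 -5.810e-01] [512.4  -5.5 241.9] [3.1382e+00 1.3000e-03 2.0113e+00] [ 0.9  0.3 -1.4] [ 0.01 -0.02 -0.02] 0.315
```

View pics/a4.png

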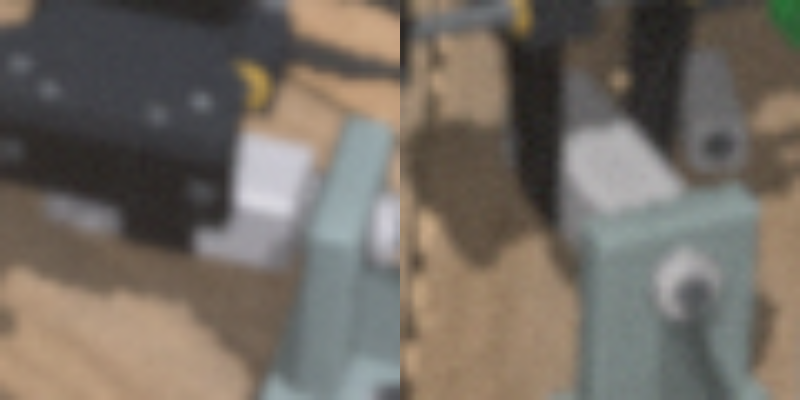

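Emit:
play_rows([
  {"dx": -0.7, "dy": 0, "dz": 0, "rx": 0, "ry": 0, "rz": 0},
  {"dx": -1.5, "dy": 0, "dz": 0, "rx": 0, "ry": 0, "rz": 0},
  {"dx": -1.5, "dy": 0, "dz": 0, "rx": 0, "ry": 0, "rz": 0},
], fingers=0)

```text
t: 9.43
eef_pos: [513.1, -6.9, 241.9]
tcp_rot: [3.138, 0.001, 2.011]
ft_force: [-0.1, -0.5, -1.5]
opening: 0.314
```

Emit:
play_rows([
  {"dx": -0.7, "dy": 0, "dz": 0, "rx": 0, "ry": 0, "rz": 0},
  {"dx": -1.2, "dy": 0, "dz": 0, "rx": 0, "ry": 0, "rz": 0},
  {"dx": -1.2, "dy": 0, "dz": 0, "rx": 0, "ry": 0, "rz": 0},
], fingers=0)

```text
t: 9.68
eef_pos: [513.5, -7.7, 241.9]
tcp_rot: [3.139, 0.0, 2.011]
ft_force: [-0.9, 6.1, 0.1]
opening: 0.317
```

Emit:
play_rows([
  {"dx": -0.7, "dy": 0, "dz": 0, "rx": 0, "ry": 0, "rz": 0},
  {"dx": -1.2, "dy": 0, "dz": 0, "rx": 0, "ry": 0, "rz": 0},
  {"dx": -1.2, "dy": 0, "dz": 0, "rx": 0, "ry": 0, "rz": 0},
], fingers=0)

```text
t: 9.93
eef_pos: [513.7, -7.9, 242.0]
tcp_rot: [3.139, -0.001, 2.011]
ft_force: [-1.6, 10.2, 2.4]
opening: 0.314
```

```bash
python3 look.py a5
```

```text
10.0333 [-0.144  0.572  1.983  0.004  0.585 -0.588] [513.6  -7.9 241.9] [ 3.1391e+00 -1.0000e-03  2.0115e+00] [-2.  10.8  2.1] [1.84 0.2  0.16] 0.312
```

View pics/a5.png

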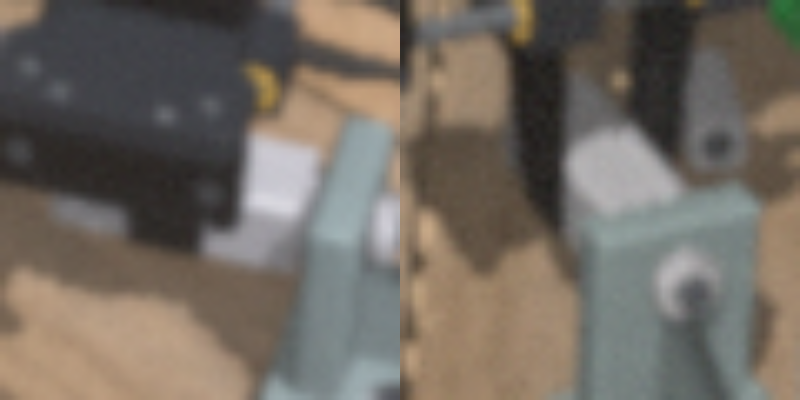

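Emit:
play_rows([
  {"dx": -0.6, "dy": 0, "dz": 0, "rx": 0, "ry": 0, "rz": 0},
  {"dx": -1.2, "dy": 0, "dz": 0, "rx": 0, "ry": 0, "rz": 0},
  {"dx": -1.2, "dy": 0, "dz": 0, "rx": 0, "ry": 0, "rz": 0},
], fingers=0)

```text
t: 10.28
eef_pos: [513.8, -8.2, 242.0]
tcp_rot: [3.14, -0.003, 2.012]
ft_force: [-2.0, 11.2, 2.7]
opening: 0.313
```

Emit:
play_rows([
  {"dx": 2, "dy": 0, "dz": 0, "rx": 0, "ry": 0, "rz": 0},
  {"dx": 5, "dy": 0, "dz": 0, "rx": 0, "ry": 0, "rz": 0},
  {"dx": 9, "dy": 0, "dz": 0, "rx": 0, "ry": 0, "rz": 0},
  {"dx": 14, "dy": 0, "dz": 0, "rx": 0, "ry": 0, "rz": 0},
  {"dx": 20, "dy": 0, "dz": 0, "rx": 0, "ry": 0, "rz": 0},
  {"dx": 26, "dy": 0, "dz": 0, "rx": 0, "ry": 0, "rz": 0},
  {"dx": 30, "dy": 0, "dz": 0, "rx": 0, "ry": 0, "rz": 0},
  {"dx": 30, "dy": 0, "dz": 0, "rx": 0, "ry": 0, "rz": 0},
], fingers=0)

```text
t: 10.95
eef_pos: [500.6, 19.7, 242.1]
tcp_rot: [3.14, -0.003, 2.012]
ft_force: [-0.2, -0.0, -2.3]
opening: 0.314
```

Emit:
play_rows([
  {"dx": 5, "dy": 0, "dz": 0, "rx": 0, "ry": 0, "rz": 0},
  {"dx": 13, "dy": 0, "dz": 0, "rx": 0, "ry": 0, "rz": 0},
  {"dx": 22, "dy": 0, "dz": 0, "rx": 0, "ry": 0, "rz": 0},
  {"dx": 32, "dy": 0, "dz": 0, "rx": 0, "ry": 0, "rz": 0},
  {"dx": 40, "dy": 0, "dz": 0, "rx": 0, "ry": 0, "rz": 0},
  {"dx": 45, "dy": 0, "dz": 0, "rx": 0, "ry": 0, "rz": 0},
  {"dx": 45, "dy": 0, "dz": 0, "rx": 0, "ry": 0, "rz": 0},
], fingers=0)

```text
t: 11.53
eef_pos: [480.9, 61.5, 242.3]
tcp_rot: [3.14, -0.003, 2.014]
ft_force: [-0.6, -0.7, -1.2]
opening: 0.315
```

Emit:
play_rows([
  {"dx": 0, "dy": 0, "dz": -20, "rx": 0, "ry": 0, "rz": 0},
  {"dx": 0, "dy": 0, "dz": -50, "rx": 0, "ry": 0, "rz": 0},
  {"dx": 0, "dy": 0, "dz": -80, "rx": 0, "ry": 0, "rz": 0},
  {"dx": 0, "dy": 0, "dz": -110, "rx": 0, "ry": 0, "rz": 0},
  {"dx": 0, "dy": 0, "dz": -135, "rx": 0, "ry": 0, "rz": 0},
  {"dx": 0, "dy": 0, "dz": -150, "rx": 0, "ry": 0, "rz": 0},
  {"dx": 0, "dy": 0, "dz": -150, "rx": 0, "ry": 0, "rz": 0},
], fingers=0)

```text
t: 12.12
eef_pos: [481.0, 60.9, 395.2]
tcp_rot: [3.135, -0.001, 2.014]
ft_force: [-0.1, -0.3, -1.8]
opening: 0.31
```

```bash
python3 - <<'E'
from h import *
w=cam("wrist","w10"); s=env.state(); print(s["t"],s["joints"].round(4).tolist(),s["eef_pos"].round(1),s["tcp_rot"].round(4),s["ft_force"].round(1),s["opening"])
E
```

```text
12.1667 [-0.0109, 0.3064, 1.9082, 0.0041, 0.924, -0.4562] [480.8  60.9 393.2] [ 3.1375e+00 -1.7000e-03  2.0136e+00] [-0.7 -0.1 -2.6] 0.3147637225893777
```

View pics/w10.png

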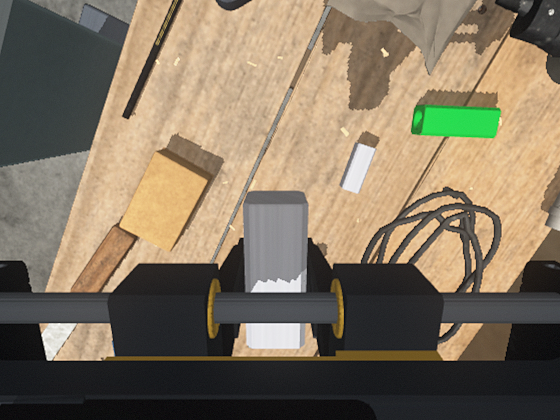

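```bash
python3 - <<'E'
import numpy as np
D=np.array([(.4912,1.559,625,0,404.6),(.3838,1.8768,513.4,0,364.3),(.4978,2.0537,459,132.3,265.1),(.6307,2.0991,457.2,132.1,194.9),(.442,2.013,475.7,82.7,300),(.3064,1.9082,480.8,60.9,393.2),(.572,1.983,513.6,-7.9,241.9),(.559,2.02,498,25.1,241.9)])
A=[];b=[]
for j2,j3,x,y,z in D:
    r=np.sqrt(x*x+y*y-66**2); q=j2+j3
    A.append([1,np.sin(j2),np.sin(q),np.cos(q),0]);b.append(r)
    A.append([0,np.cos(j2),np.cos(q),-np.sin(q),1]);b.append(z)
A=np.array(A);b=np.array(b);s,_,_,sv=np.linalg.lstsq(A,b,rcond=None);print(s.round(1),sv,(A@s-b).round(1))
E
```

```text
[  0.  586.5 410.8  42.6 114.7] [4.87724    3.9774664  0.43326866 0.42398238 0.15750638] [-0.  -0.   0.2 -0.1  0.1 -0.1 -0.  -0.   0.   0.1 -0.2  0.  -0.   0.2
 -0.1 -0.2]
```

```bash
cat > ik.py <<'E'
import numpy as np
from scipy.optimize import least_squares
from scipy.spatial.transform import Rotation as Ro
L1,L2,e,hp=586.5,410.8,42.6,114.7
lo=np.array([-3.1,-.84,.05,-1.13,.06,-2.69]);hi=np.array([3.1,2.19,2.79,4.28,2.93,2.69])
def fk(j,s=1,d6=100):
    q=j[1]+j[2]; w=np.array([L1*np.sin(j[1])+L2*np.sin(q)+e*np.cos(q),66,hp+d6+L1*np.cos(j[1])+L2*np.cos(q)-e*np.sin(q)])
    Z=Ro.from_euler('z',j[0]); R=Z*Ro.from_euler('y',q)*Ro.from_euler('z',s*j[3])*Ro.from_euler('y',j[4])*Ro.from_euler('z',j[5]+np.pi/2)
    return Z.apply(w)+R.apply([0,0,d6]),R
def ik(p,R,j0,s=1,d6=100):
    def f(j):
        P,Q=fk(j,s,d6); return np.r_[(P-p)/100,(R.inv()*Q).as_rotvec()]
    r=least_squares(f,np.clip(j0,lo+1e-3,hi-1e-3),bounds=(lo,hi)); return r.x,np.abs(r.fun).max()
E
python3 - <<'E'
from ik import *
j0=np.array([-0.0109,0.3064,1.9082,0.0041,0.924,-0.4562])
p,R=fk(j0);print(p,R.as_euler('xyz'))
for s in (1,-1):
  for yaw in (-60,-30,0,30,60):   # world yaw added before tilt
    for d6 in (100,):
      R1=Ro.from_euler('z',np.radians(yaw))*R
      j=j0.copy();bad=0
      G=np.array([520,20,330.])
      for k in range(31):
        Rk=R1*Ro.from_euler('y',-np.radians(3*k))
        pk=G-Rk.apply([0,0,171]); jn,er=ik(pk,Rk,j,s,d6); bad=max(bad,er); 
        if k: mx=max(mx,np.abs(jn-j).max())
        else: mx=0
        j=jn
      print(s,yaw,"err %.3f maxstep %.2f"%(bad,mx),j.round(2), "tip dir",Rk.apply([0,0,1]).round(2))
E
```

```text
[480.89417035  61.08917298 393.23341468] [ 3.13746503e+00 -1.62729180e-03  2.01363378e+00]
1 -60 err 0.000 maxstep 0.05 [ 0.25  0.8   1.45 -0.94  2.2   0.9 ] tip dir [-0.57 -0.82 -0.  ]
1 -30 err 0.065 maxstep 0.06 [ 0.38  0.69  1.72 -1.13  1.87  0.92] tip dir [-0.08 -1.   -0.  ]
1 0 err 0.360 maxstep 0.07 [ 0.44  0.55  1.97 -1.13  1.57  0.95] tip dir [ 0.43 -0.9  -0.  ]
1 30 err 0.695 maxstep 0.14 [ 0.37  0.36  2.18 -1.13  1.06  0.64] tip dir [ 0.82 -0.57 -0.  ]
1 60 err 0.954 maxstep 0.89 [-0.11  0.14  2.37  1.13  0.06 -2.69] tip dir [ 1.   -0.08 -0.  ]
-1 -60 err 0.000 maxstep 0.05 [0.25 0.8  1.45 0.94 2.2  0.9 ] tip dir [-0.57 -0.82 -0.  ]
-1 -30 err 0.000 maxstep 0.06 [0.38 0.69 1.73 1.21 1.87 0.91] tip dir [-0.08 -1.   -0.  ]
-1 0 err 0.000 maxstep 0.07 [0.44 0.57 2.06 1.57 1.57 1.06] tip dir [ 0.43 -0.9  -0.  ]
-1 30 err 0.000 maxstep 0.14 [0.34 0.47 2.39 2.18 1.41 1.35] tip dir [ 0.82 -0.57 -0.  ]
-1 60 err 0.954 maxstep 0.89 [-0.11  0.14  2.37 -1.13  0.06 -2.69] tip dir [ 1.   -0.08 -0.  ]
```

Emit:
play_rows([
  {"dx": -8, "dy": -1, "dz": -13, "rx": 0, "ry": 0, "rz": 1},
  {"dx": -16, "dy": -2, "dz": -26, "rx": 0, "ry": 0, "rz": 2},
  {"dx": -24, "dy": -3, "dz": -39, "rx": 0, "ry": 0, "rz": 3},
  {"dx": -32, "dy": -5, "dz": -52, "rx": 0, "ry": 0, "rz": 4},
  {"dx": -40, "dy": -6, "dz": -65, "rx": 0, "ry": 0, "rz": 5},
  {"dx": -48, "dy": -7, "dz": -78, "rx": 0, "ry": 0, "rz": 6},
  {"dx": -56, "dy": -8, "dz": -90, "rx": 0, "ry": 0, "rz": 7},
  {"dx": -63, "dy": -9, "dz": -100, "rx": 0, "ry": 0, "rz": 8},
], fingers=0)

```text
t: 12.83
eef_pos: [499.7, -0.8, 492.0]
tcp_rot: [-3.141, -0.004, 1.17]
ft_force: [0.4, -0.2, -1.5]
opening: 0.318
```

Emit:
play_rows([
  {"dx": 0, "dy": 0, "dz": 0, "rx": 0, "ry": 0, "rz": 1},
  {"dx": 0, "dy": 0, "dz": 0, "rx": 0, "ry": 0, "rz": 1.6},
  {"dx": 0, "dy": 0, "dz": 0, "rx": 0, "ry": 0, "rz": 1.6},
  {"dx": 0, "dy": 0, "dz": 0, "rx": 0, "ry": 0, "rz": 1.6},
], fingers=0)

```text
t: 13.17
eef_pos: [499.9, -0.9, 490.6]
tcp_rot: [-3.139, -0.003, 1.005]
ft_force: [0.0, -0.4, -1.0]
opening: 0.317
```

```bash
python3 - <<'E'
from h import *
s=env.state(); print(s["t"],s["joints"].round(4).tolist(),s["eef_pos"].round(1),s["tcp_rot"].round(4),s["ft_force"].round(1),s["opening"])
E
```

```text
13.1667 [-0.1346, 0.2267, 1.734, 0.0038, 1.1826, 0.4298] [499.9  -0.9 490.6] [-3.1385e+00 -2.5000e-03  1.0050e+00] [ 0.  -0.4 -1. ] 0.31666401118464355
```

Emit:
play_rows([
  {"dx": 17.9, "dy": 0, "dz": 0.9, "rx": 0, "ry": -1, "rz": 0},
  {"dx": 35.6, "dy": 0, "dz": 3.7, "rx": 0, "ry": -2, "rz": 0},
  {"dx": 52.8, "dy": 0, "dz": 8.4, "rx": 0, "ry": -3, "rz": 0},
  {"dx": 69.6, "dy": 0, "dz": 14.8, "rx": 0, "ry": -4, "rz": 0},
  {"dx": 69.6, "dy": 0, "dz": 14.8, "rx": 0, "ry": -4, "rz": 0},
], fingers=0)

```text
t: 13.58
eef_pos: [538.4, 59.9, 473.5]
tcp_rot: [-3.134, 0.423, 1.013]
ft_force: [0.2, 0.7, -2.4]
opening: 0.316
```

```bash
python3 - <<'E'
from h import *
from ik import *
s=env.state(); print(s["t"],s["joints"].round(4).tolist(),s["eef_pos"].round(1),s["tcp_rot"].round(4),s["ft_force"].round(1),s["opening"])
R=Ro.from_euler('xyz',s["tcp_rot"]); print(R.as_matrix().round(3))
for sg in (1,-1):
  for d in (60,80,100,130): 
    p,Q=fk(s["joints"],sg,d); print(sg,d,p.round(1),np.degrees((R.inv()*Q).magnitude()))
E
```

```text
13.5833 [0.0397, 0.3452, 1.6284, -0.3451, 1.4307, 0.6937] [538.4  59.9 473.5] [-3.1344  0.4227  1.0125] [ 0.2  0.7 -2.4] 0.3163428072176751
[[ 0.483  0.847 -0.223]
 [ 0.774 -0.532 -0.344]
 [-0.41  -0.007 -0.912]]
1 60 [543.2  67.5 471.6] 2.7452443280928058e-14
1 80 [538.7  60.6 473.4] 2.7452443280928058e-14
1 100 [534.3  53.7 475.2] 2.7452443280928058e-14
1 130 [527.6  43.4 477.8] 2.7452443280928058e-14
-1 60 [541.6 107.7 471.6] 39.5471190362152
-1 80 [536.6 114.2 473.4] 39.5471190362152
-1 100 [531.6 120.7 475.2] 39.5471190362152
-1 130 [524.1 130.4 477.8] 39.5471190362152
```

```bash
python3 - <<'E'
from ik import *
from cell import env
s=env.state(); j=s["joints"].copy(); R0=Ro.from_euler('xyz',s["tcp_rot"]); G=s["eef_pos"]+R0.apply([0,0,171]); print(G)
psi=1.005
Rt=Ro.from_matrix(np.array([[0,np.sin(psi),-np.cos(psi)],[0,-np.cos(psi),-np.sin(psi)],[-1,0,0]]))
rv=(R0.inv()*Rt).as_rotvec(); print("rv units",np.degrees(rv)/6)
for yawx in (0,-10):
  Rt2=Ro.from_euler('z',np.radians(yawx))*Rt; rv=(R0.inv()*Rt2).as_rotvec(); jj=j.copy()
  for k in range(0,13):
    Rk=R0*Ro.from_rotvec(rv*k/12); jn,er=ik(G-Rk.apply([0,0,171]),Rk,jj,1,80); 
    print(k,jn.round(2),round(er,3),np.abs(jn-jj).max().round(3)) if k%3==0 else 0; jj=jn
E
```

```text
[500.25738479   1.06210299 317.59429016]
rv units [ 3.34818194e-03 -1.09636648e+01  8.05476754e-02]
0 [ 0.04  0.34  1.63 -0.35  1.43  0.69] 0.0 0.001
3 [ 0.12  0.44  1.58 -0.53  1.61  0.8 ] 0.0 0.061
6 [ 0.18  0.54  1.56 -0.68  1.79  0.86] 0.0 0.058
9 [ 0.21  0.64  1.56 -0.83  1.96  0.9 ] 0.0 0.055
12 [ 0.22  0.74  1.58 -0.97  2.12  0.92] 0.0 0.052
0 [ 0.04  0.34  1.63 -0.35  1.43  0.69] 0.0 0.001
3 [ 0.11  0.45  1.56 -0.5   1.64  0.8 ] 0.0 0.071
6 [ 0.16  0.56  1.52 -0.63  1.85  0.87] 0.0 0.067
9 [ 0.18  0.67  1.5  -0.75  2.04  0.92] 0.0 0.062
12 [ 0.18  0.77  1.51 -0.87  2.22  0.95] 0.0 0.058
```

Emit:
play_rows([
  {"dx": 17.9, "dy": 0, "dz": 0.9, "rx": 0, "ry": -1, "rz": 0},
  {"dx": 35.6, "dy": 0, "dz": 3.7, "rx": 0, "ry": -2, "rz": 0},
  {"dx": 52.8, "dy": 0, "dz": 8.4, "rx": 0, "ry": -3, "rz": 0},
  {"dx": 69.6, "dy": 0, "dz": 14.8, "rx": 0, "ry": -4, "rz": 0},
  {"dx": 85.5, "dy": 0, "dz": 22.9, "rx": 0, "ry": -5, "rz": 0},
  {"dx": 100.5, "dy": 0, "dz": 32.7, "rx": 0, "ry": -6, "rz": 0},
  {"dx": 114.4, "dy": 0, "dz": 43.9, "rx": 0, "ry": -7, "rz": 0},
  {"dx": 114.4, "dy": 0, "dz": 43.9, "rx": 0, "ry": -7, "rz": 0},
], fingers=0)

```text
t: 14.25
eef_pos: [584.1, 133.7, 382.7]
tcp_rot: [-3.105, 1.16, 1.045]
ft_force: [-0.2, 0.7, -2.9]
opening: 0.313
```

```bash
cat > rem.py <<'E'
from ik import *
from cell import env
s=env.state(); R0=Ro.from_euler('xyz',s["tcp_rot"]); G=s["eef_pos"]+R0.apply([0,0,171]); psi=1.005
Rt=Ro.from_matrix(np.array([[0,np.sin(psi),-np.cos(psi)],[0,-np.cos(psi),-np.sin(psi)],[-1,0,0]]))
rv=(R0.inv()*Rt).as_rotvec(); print(s["t"],s["joints"].round(3),s["eef_pos"].round(1),s["ft_force"].round(1),s["opening"],"G",G,"rv units",np.degrees(rv)/6,"shift",R0.inv().apply(np.array([500,0,320])-Rt.apply([0,0,171])-s["eef_pos"]), "x axis",R0.apply([1,0,0]))
E
python3 rem.py
```

```text
14.25 [ 0.205  0.605  1.555 -0.764  1.886  0.877] [584.1 133.7 382.7] [-0.2  0.7 -2.9] 0.3129647654408434 G [499.99645542   1.30413223 314.49304933] rv units [ 0.02859432 -3.91592391  0.14972442] shift [62.66805995  1.65459149 12.99004355] x axis [ 0.2003265   0.34501056 -0.91697165]
```

Emit:
play_rows([
  {"dx": 16, "dy": 0.4, "dz": 1, "rx": 0, "ry": -1, "rz": 0.04},
  {"dx": 33, "dy": 0.8, "dz": 4, "rx": 0.01, "ry": -2, "rz": 0.08},
  {"dx": 49, "dy": 1.2, "dz": 8, "rx": 0.02, "ry": -3, "rz": 0.11},
  {"dx": 62.7, "dy": 1.7, "dz": 13, "rx": 0.03, "ry": -3.92, "rz": 0.15},
  {"dx": 62.7, "dy": 1.7, "dz": 13, "rx": 0.03, "ry": -3.92, "rz": 0.15},
  {"dx": 62.7, "dy": 1.7, "dz": 13, "rx": 0.03, "ry": -3.92, "rz": 0.15},
  {"dx": 62.7, "dy": 1.7, "dz": 13, "rx": 0.03, "ry": -3.92, "rz": 0.15},
], fingers=0)

```text
t: 14.83
eef_pos: [591.8, 143.7, 321.4]
tcp_rot: [-3.05, 1.565, 1.095]
ft_force: [-1.1, 0.1, -2.3]
opening: 0.315
```

```bash
python3 rem.py; python3 - <<'E'
from h import *
c=cam("scene","s20"); d=cam("side","d20"); w=cam("wrist","w20")
E
python3 rem.py
```

```text
14.8333 [ 0.224  0.735  1.579 -0.966  2.117  0.92 ] [591.8 143.7 321.4] [-1.1  0.1 -2.3] 0.31517787961579935 G [499.93246805  -0.5039393  320.34409789] rv units [-0.0101096  -0.05801192  0.00528033] shift [ 1.38588037 -0.39418943 -0.45603316] x axis [ 0.0027928   0.0054232  -0.99998139]
14.9833 [ 0.225  0.736  1.579 -0.967  2.119  0.921] [591.7 144.1 321.5] [ 0.5  0.8 -1.4] 0.31252718820334147 G [ 4.99902729e+02 -2.26124756e-01  3.20855760e+02] rv units [-0.00515529 -0.03599786 -0.0083009 ] shift [ 1.50121064 -0.13258137 -0.23854272] x axis [ 0.00275541  0.00271547 -0.99999252]
```

View pics/s20.png

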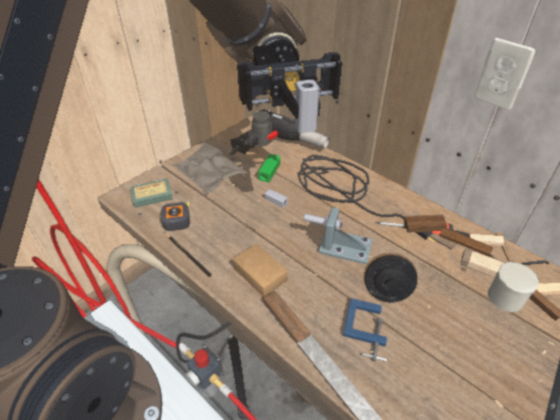

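View pics/d20.png

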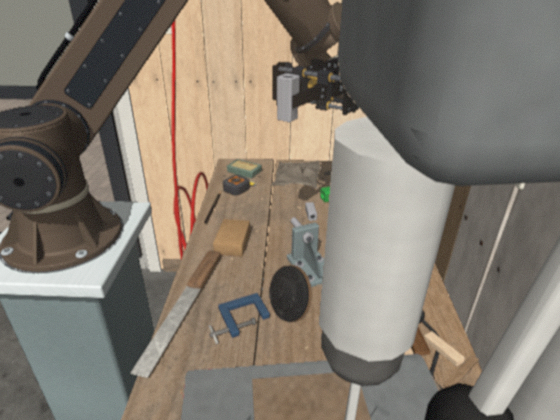

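View pics/w20.png

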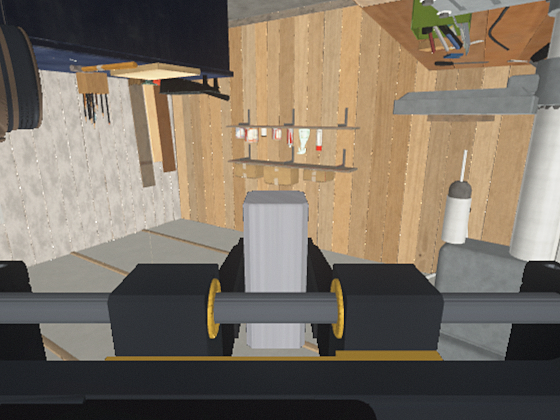

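```bash
python3 - <<'E'
import cv2,numpy as np
a=cv2.imread("pics/s20.png")[70:140,270:340];b=cv2.imread("pics/d20.png")[60:130,250:320]
cv2.imwrite("pics/z20.png",np.hstack([cv2.resize(x,(400,400),interpolation=2) for x in (a,b)]))
E
```

```text
(no output)
```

View pics/z20.png

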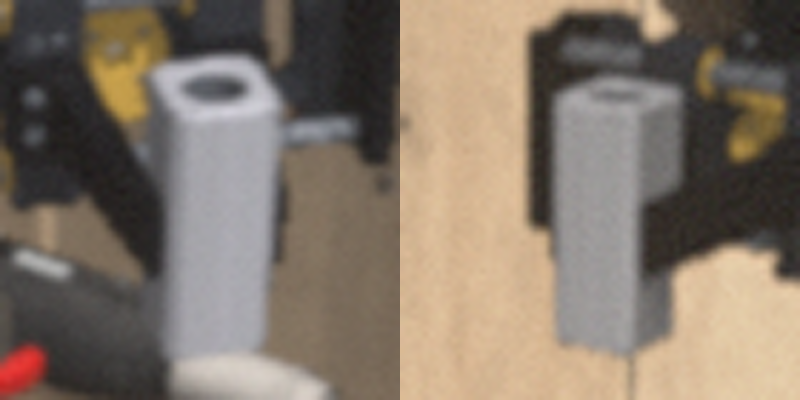

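Emit:
play_rows([
  {"dx": 0, "dy": 0, "dz": 0, "rx": 0, "ry": -0.04, "rz": 0},
  {"dx": 0, "dy": 0, "dz": 0, "rx": 0, "ry": -0.04, "rz": 0},
  {"dx": 0, "dy": 0, "dz": 0, "rx": 0, "ry": -0.04, "rz": 0},
  {"dx": 0, "dy": 0, "dz": 0, "rx": 0, "ry": -0.04, "rz": 0},
  {"dx": 0, "dy": 0, "dz": 0, "rx": 0, "ry": -0.04, "rz": 0},
  {"dx": 0, "dy": 0, "dz": 0, "rx": 0, "ry": -0.04, "rz": 0},
], fingers=0)

```text
t: 15.48
eef_pos: [591.7, 144.1, 321.4]
tcp_rot: [1.107, 1.57, -1.03]
ft_force: [0.3, -0.1, -1.5]
opening: 0.313
```

```bash
python3 rem.py; python3 -c "
from cell import env; print(abs(env.state()['qvel']).max())"
```

```text
15.4833 [ 0.225  0.736  1.579 -0.97   2.122  0.92 ] [591.7 144.1 321.4] [ 0.3 -0.1 -1.5] 0.31348368396156845 G [ 4.99907587e+02 -2.39743015e-01  3.21496663e+02] rv units [-0.00502059  0.00360492 -0.00720423] shift [ 1.43194184 -0.14165346 -0.25242555] x axis [ 4.34290282e-04 -7.23229430e-04 -9.99999644e-01]
0.0020427900509908206
```

Both views show the spacer upright with the open hole on top, and the arm is still. I'm handing it in.

```bash
python3 -c "
from cell import env; print(env.job_done()); s=env.state(); print(s['t'],s['opening'],s['eef_pos'])"
```

```text
the job is handed in; nothing more can be done
None
the job is handed in; nothing more can be done
```

I found the spacer's bored end and checked it on the pin, and the job is handed in with the hole facing straight up. The larger, non-green spacer was the one I picked up. The cameras showed a hole in one end, so I only offered that end to the pin.

- **Pin check:** it slid on with no side load for about 65 mm of travel, matching the distance I had estimated to the shoulder. It then stopped against the shoulder at about 11 N, and pushing a little more hardly moved it.
- **Final hold:** I backed it off the pin, lifted it and turned it upright. The tool's axis along the hole is within 0.1° of vertical. The spacer's middle is about 320 mm above the bench and well clear of the stand. The arm was still (joint speeds about 0.002 rad/s).
- **Grip:** the gripper opening is unchanged, and the spacer looks the same in the wrist camera as when I first lifted it, so it has not slipped.
- **Bystanders:** the tape measure, sanding block and C-clamp were not touched and look unmoved in the last scene view.
- **Disagreement:** the scene camera placed the pin about 2 mm further sideways than the side and wrist cameras did. I aimed between them and the fit was free. No check failed.

It finished at 15.5 s on the robot's clock, against the 64 s limit.

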